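# Stock the tea-point supply box, shut its tray and hold the lid half open

## Robot

A 7-joint arm with a two-finger parallel gripper is mounted at the origin on a cart in front of the work surface, level with it; the furniture and walls round the work are solid. World frame = base frame: x ahead of the robot, y to its left, z up, the work surface at z = 0. Lengths are in m, angles in rad, forces in N, time in s.
With the tool pointing down it reaches from about 0.425 to 0.825 m from the base axis. Payload 3.6 kg.
Tool frame: the origin (TCP) lies at the very end of the fingers, on their centre line; the grasp point (between the pads) lies 19 mm behind it; x points along the fingers, y is the direction in which the jaws open and shut, and the axes are right-handed (so a half turn about x gives the same grasp; the last joint's range is limited). The gripper opens to 93 mm and grips with 3 to 60 N. Pads are 15 mm wide; open, the fingers measure 128 mm over their backs; the gripper's body (75 mm by 188 mm) begins 65 mm behind the grasp point.
Start: joints at [-1.355, 0.615, -0.013, 1.423, 0.008, 1.103, -0.04], TCP at [0.156, 0.631, 0.219] pointing down, gripper open.
Joint ranges: [-3.12, 3.12], [-0.3, 2.06], [-1.34, 1.32], [0.26, 2.42], [-1.36, 4.5], [0.01, 1.98], [-2.84, 2.84]. Speed limits (rad/s): [2.79, 2.79, 3.14, 3.14, 3.14, 3.14, 3.14].

## Interface

Orientations are given as a rotation vector (axis times angle).
In Python, from bench import * gives the robot as it stands. Calls block until the motion is done:
- move_pose(position, orientation): joint-space move of the TCP to a pose.
- move_linear(position, ori=None, velocity=0.15, contact_N=None): straight line of the TCP; ori=None keeps the orientation; velocity is the mean speed in m/s. With contact_N (N) it stops when the force on the tool has changed by that much, and returns True; else False.
- goto_joints(angles): joint-space move.
- open_jaws() and clamp(squeeze=None): open the fingers fully, or close them until they stop; squeeze is the grip in N (None keeps the last).
- sleep(seconds).
- solve_ik(position, orientation): joint angles nearest the present ones, or None.
- sense(): the state.
- grab_frame(name): name is "scene" or "top" or "wrist"; returns the picture (480x640x3 uint8, blue, green, red); there is no depth.
- camera_params(name): a dict with "fov_y" (degrees; the focal length in pixels is half the picture's height over the tangent of half this angle, whatever the lens; pixels are square), "cx", "cy" (the principal point, pixels), "pose" (4x4, takes a point from camera to world coordinates); the wrist camera has in their place "mount" (4x4, takes a point from camera to tool coordinates, whose origin is the TCP and whose axes are the tool frame's). Camera axes: x right, y down, z forward; pixel columns grow to the right and rows downward; lengths in m; the calibration is good to about 2 mm. A picture is of the moment at which its call begins: read the wrist's pose just before it. camera_params takes no time and is no camera call.
A pose or a line that the arm cannot do raises IKError and nothing moves.
- job_done(): hands the job in, once; it reports no verdict.
The state is a dict: "time_s": time; "qpos": joint angles; "qvel": joint speeds; "tau": joint torques, N m; "tool_pos": TCP position; "eef_rot": TCP orientation; "contact_force": force on the tool from outside, world axes, zero at the start; "moment": the same for the moment, N m; "opening": opening from 0.0 (shut) to 1.0 (fully open).
Only numpy, scipy, OpenCV 4.12 (cv2) and the standard library are available. Lean on these libraries where they do the work, as an engineer would, in place of code of your own. Each camera call takes 0.05 s, during which the arm holds its last target.

## Task

Put the creamer tin with the dark blue cap, which stands near the front edge of the counter, upright into the slide-out tray of the supply box and let go of it, then push the tray fully shut. Then lift the box's hinged lid by the dark grip on top and keep holding it half open, at 45 degrees, so that a colleague can reach in: it falls shut if released, so finish while still holding it there. Keep the tin upright and leave the mug, the sugar bowl and the white dish where they are.

Things in the scene. Friction and masses are not known exactly. Their poses are not given: they have to be found in the camera images.
- supply_box: pale grey-white box with a pale wooden lid and tray front, fixed to the counter, 150 (x) x 170 (y) x 115 mm high without its lid, open at the front. Origin: centre of its underside; its x axis points from its front (towards the robot) to its back, z up.
- samovar: fixed tall samovar, back left of the work: y 0.13 to 0.47 m, x beyond 0.56 m, 0.56 m tall, bulging between 0.2 and 0.45 m height. Origin: centre of its foot. A fixed tea display stands back right (y below -0.17 m, x beyond 0.57 m). Carry the hand across in front of both, nearer the robot.
- tray (a joint): how far the tray is pulled out of the box, in m: 0 fully shut (a rigid stop), 0.13 fully out. It slides straight along the box's x axis and stays where it is left (about 1.5 N of friction).
- tray_floor (a point): centre of the tray's inner floor, 14 mm above the counter, moving with the tray; its axes are the box's. Inside, the tray measures 135 mm (x) x 136 mm (y), with side and back walls 18 mm high above the floor. The front panel (10 mm thick, 168 mm wide, 4 to 110 mm above the counter, pale wood) has its inner face 67.5 mm towards the robot from this point. When the tray is shut the floor lies under the lid, whose underside leaves 100 mm above the floor.
- tray_front (a point): middle of the outer (robot-side) face of the dark finger lip on the tray's front panel, moving with the tray: lip 110 mm wide, 10 mm high, centre 100 mm above the counter, standing 10 mm out from the panel. A place to push. With the tray shut it lies 20 mm in front of the box's front edge.
- lid (a joint): opening angle of the pale wooden lid, in rad: 0 shut (as at the start), 0.785 is 45 degrees, 1.75 its stop. Hinged along the box's back top edge, the front edge rises; it weighs 0.35 kg (varies a little) and falls shut when released below about 1.5 rad.
- lid_grip (a point): centre of the upright dark grip on top of the lid, moving and turning with the lid: a flat plate 14 mm thick along the box's y axis, 26 mm long along x, rounded at the top, standing from 11 to 58 mm above the hinge line; this point is 42 mm above and 110 mm in front of the hinge line (lid shut), 31 mm above the lid's top face. Pinched on its two flat faces it can pivot between the finger pads as the lid turns.
- lid_hinge (a point): middle of the hinge line of the lid, 115 mm above the counter at the box's back edge. The lid is 154 mm from the hinge line to its front edge, 10 mm thick, its top face 11 mm above the hinge line.
- tin_center (a point): centre, half-way up, of the round creamer tin: white and blue body, dark blue cap, 55 mm in diameter, 82 mm tall, about 0.2 kg, loose, standing upright; z is its axis. It stands on the counter to the left or to the right of the box; the blue mug stands on the other side. (A similar tin far back beside the samovar is fixed and not meant.)
- blue_mug_center (a point): centre of the light blue mug, 85 mm across, 117 mm with its handle, 96 mm tall; a bystander.
- sugar_bowl_center (a point): centre of the small glass bowl with sugar cubes, 77 mm across, 54 mm tall; a bystander.
- dish_center (a point): centre of the empty white dish, 118 mm across, 34 mm tall; a bystander.
Things that resemble listed ones, but are neither listed nor needed, are in the scene too. Of the things that look like the supply_box, the larger one is meant.

How it is judged:
On the way, in this order (a step that is already met when the one before it is completed fails the run):
1. the tin stands upright in the pulled-out tray, let go (x of tin_center in the frame of tray_floor between -0.055 and 0.055 m and y of tin_center in the frame of tray_floor between -0.05 and 0.05 m and z of tin_center in the frame of tray_floor between 0.03 and 0.05 m and angle between tin_center's own z axis and vertical below 0.15 rad and contact force between the fingers and tin below 0.1 N and value of joint tray above 0.03 m), for 0.2 s.
2. the tray is pushed fully shut (value of joint tray below 0.006 m), for 0.2 s.
3. the lid is held at about 45 degrees (value of joint lid between 0.645 and 0.925 rad and contact force between the fingers and lid above 0.5 N), for 0.2 s.
At the end, for the whole second after the job is handed in: The fingers hold the lid still at 45 degrees, give or take 8 degrees (0.645 to 0.925 rad), the tray is shut to within 8 mm, and the tin stands upright on the tray's floor, not touching the lid (all of step 3 and velocity of joint lid between -0.1 and 0.1 rad/s and contact force between tin and lid below 0.1 N and value of joint tray below 0.008 m and x of tin_center in the frame of tray_floor between -0.055 and 0.055 m and y of tin_center in the frame of tray_floor between -0.05 and 0.05 m and z of tin_center in the frame of tray_floor between 0.03 and 0.05 m and angle between tin_center's own z axis and vertical below 0.15 rad); the arm keeps its last pose, push and grip.
It fails at once if the tin is tipped over (angle between tin_center's own z axis and vertical above 0.6 rad).
It fails at once if the mug is moved (distance of blue_mug_center from where it was at the start of the episode above 0.04 m).
It fails at once if the sugar bowl is moved (distance of sugar_bowl_center from where it was at the start of the episode above 0.04 m).
It fails at once if the white dish is moved (distance of dish_center from where it was at the start of the episode above 0.04 m).
It also fails if it takes over 70 s, if anything falls off the work surface, if the arm or the gripper's body presses on something with over 40 N, if the wrist force passes 120 N, or if a joint passes its speed limit or range.

## Working session

There is one attempt and no reset: what is moved stays moved. The work goes in short steps, each a Python script; the robot and the scene stay as the last script left them, time stands still between calls to the robot, and variables do not carry over. Pictures are saved under pics/ and viewed, and the job is handed in when it is done.

```bash
ls; mkdir -p pics; python3 - <<'E'
from bench import *
import cv2,numpy as np
for n in("scene","top"):
    cv2.imwrite(f"pics/{n}0.png",grab_frame(n)); 
for n in("scene","top","wrist"):print(n,camera_params(n))
s=sense();print(s)
E
```

```text
pics
scene {'fov_y': 49.41622984745323, 'cx': 321.8876952555264, 'cy': 239.18838075446388, 'pose': array([[ 0.73980572, -0.25094382,  0.62427133, -0.25976656],
       [-0.67247657, -0.30545169,  0.67414726, -1.00434246],
       [ 0.02151165, -0.91854584, -0.39472875,  0.69001109],
       [ 0.        ,  0.        ,  0.        ,  1.        ]])}
top {'fov_y': 48.25897278583937, 'cx': 321.1330006905206, 'cy': 238.47564931313252, 'pose': array([[ 2.13358308e-02, -9.93267742e-01,  1.13859455e-01,
         4.64960357e-01],
       [-9.99770076e-01, -2.14406766e-02,  3.03819833e-04,
        -2.39146008e-02],
       [ 2.13944932e-03, -1.13839758e-01, -9.93496820e-01,
         1.79065445e+00],
       [ 0.00000000e+00,  0.00000000e+00,  0.00000000e+00,
         1.00000000e+00]])}
wrist {'fov_y': 64.43411000365444, 'cx': 318.2744832612177, 'cy': 248.42322421298195, 'mount': array([[-4.55185207e-04, -2.88951965e-01,  9.57343488e-01,
        -1.65530843e-01],
       [ 9.99999852e-01, -4.15208909e-04,  3.50145704e-04,
        -1.23760307e-03],
       [ 2.96322256e-04,  9.57343507e-01,  2.88952111e-01,
        -8.18357905e-02],
       [ 0.00000000e+00,  0.00000000e+00,  0.00000000e+00,
         1.00000000e+00]])}
{'time_s': 0.1, 'qpos': array([-1.35551385,  0.61581463, -0.01264774,  1.42471694,  0.00811389,
        1.1033912 , -0.04036823]), 'qvel': array([-0.00039795, -0.00292137, -0.00013709, -0.00428988,  0.00013764,
       -0.00116718, -0.00179671]), 'tau': array([ 1.27224477e-03, -4.60044587e+01,  2.10010596e-01, -1.66245639e+01,
       -6.12071296e-02,  1.69804209e-02,  1.11807890e-04]), 'tool_pos': array([0.15543944, 0.63041793, 0.21760922]), 'eef_rot': array([ 0.1879342 ,  1.56271074, -0.1915006 ]), 'contact_force': array([ 0.43915625, -0.5530538 , -0.83616046]), 'moment': array([-0.01230101, -0.03197006, -0.00955776]), 'opening': 0.9991865284117629}
```

View pics/scene0.png

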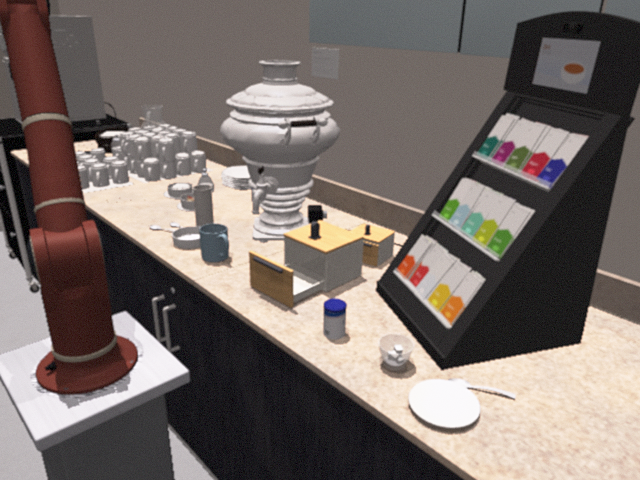

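View pics/top0.png

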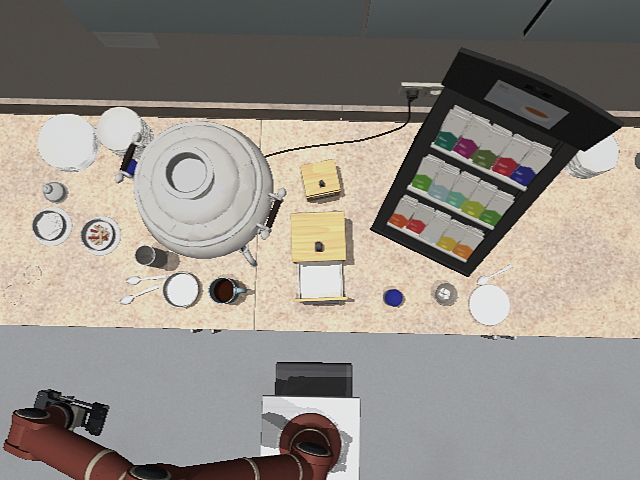

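The scene view shows the tin right of the box, at about (335,318), with the tray pulled out. In the top view the cap is at (394,297), the grip at (319,246), the lid spans x 291–346, and the front panel is at row ~299. Next I'll measure these.

```bash
cat > h.py <<'E'
import numpy as np,cv2
from bench import *
def ray(n,uv,z,P=None):
    c=camera_params(n);f=240/np.tan(np.radians(c["fov_y"])/2)
    T=c["pose"] if P is None else P
    d=T[:3,:3]@np.array([(uv[0]-c["cx"])/f,(uv[1]-c["cy"])/f,1.]);o=T[:3,3]
    return (o+d*(z-o[2])/d[2])
def proj(n,p,P=None):
    c=camera_params(n);f=240/np.tan(np.radians(c["fov_y"])/2)
    T=c["pose"] if P is None else P
    q=T[:3,:3].T@(np.array(p)-T[:3,3]);return np.array([f*q[0]/q[2]+c["cx"],f*q[1]/q[2]+c["cy"]])
E
python3 - <<'E'
from h import *
im=cv2.imread("pics/top0.png");hsv=cv2.cvtColor(im,cv2.COLOR_BGR2HSV)
b=cv2.inRange(hsv,(110,150,60),(130,255,255)); b[:270]=0;b[320:]=0
n,l,st,c=cv2.connectedComponentsWithStats(b)
for i in range(1,n):
    if st[i,4]>30: print("cap",st[i],c[i],ray("top",c[i],.082))
w=cv2.inRange(hsv,(12,70,90),(28,255,255)); r=np.zeros_like(w); r[200:320,280:360]=w[200:320,280:360]
cs,_=cv2.findContours(r,cv2.RETR_EXTERNAL,cv2.CHAIN_APPROX_NONE)
for k in cs:
    if cv2.contourArea(k)>60:
        R=cv2.minAreaRect(k);B=cv2.boxPoints(R);print(R)
        z=.126 if R[0][1]<270 else .11
        for p in B: print(p,ray("top",p,z))
g=cv2.inRange(hsv,(0,0,0),(180,255,70));r=np.zeros_like(g); r[235:258,308:330]=g[235:258,308:330]
m=cv2.moments(r,True);u=(m['m10']/m['m00'],m['m01']/m['m00']);print("grip",m['m00'],u,ray("top",u,.165))
cv2.imwrite("pics/crop0.png",cv2.resize(im[195:325,270:430],None,fx=4,fy=4,interpolation=cv2.INTER_CUBIC))
s=cv2.imread("pics/scene0.png");cv2.imwrite("pics/crop1.png",cv2.resize(s[210:350,230:390],None,fx=4,fy=4,interpolation=cv2.INTER_CUBIC))
print(proj("scene",[.33,.631,0]))
E
```

```text
cap [385 290  17  16 214] [393.21028037 297.35514019] [ 0.47783151 -0.25590029  0.082     ]
((320.49566650390625, 298.8960266113281), (2.914137840270996, 53.120574951171875), 87.61405944824219)
[293.89774 298.54593] [0.46732123 0.05744963 0.11      ]
[346.97226 296.3345 ] [ 0.47770595 -0.10785182  0.11      ]
[347.0936  299.24612] [ 0.46869136 -0.108373    0.11      ]
[294.01907 301.45755] [0.45831911 0.05682734 0.11      ]
((317.7691345214844, 236.22921752929688), (48.880916595458984, 54.836151123046875), 87.70938873291016)
[289.39612 212.90413] [0.73449042 0.07808086 0.126     ]
[344.18848 210.71245] [ 0.74520447 -0.0940511   0.126     ]
[346.14215 259.55432] [ 0.59137423 -0.10266423  0.126     ]
[291.3498  261.74597] [0.58087699 0.06768609 0.126     ]
grip 28.0 (318.85714285714283, 247.5) [ 0.62343761 -0.01707276  0.165     ]
[118.91481946 235.08572106]
```

```bash
sleep 0
```

```text
(no output)
```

Checks against the given sizes:
- **Lid:** 154 × 172 mm, which matches. Box yaw is about 0.062, hinge middle about (0.740, -0.008).
- **Tin:** at (0.478, -0.256).
- **Tray:** pulled out about 0.118 m.

I'll check these against the scene view and plan the moves.

```bash
cat >> h.py <<'E'
from scipy.spatial.transform import Rotation as Ro
YAW=0.062
def ori(y=0.,pitch=0.): # tool down, jaws along y ; camera toward robot
    return (Ro.from_euler('z',y)*Ro.from_euler('y',np.pi/2-pitch)).as_rotvec()
EX=np.array([np.cos(YAW),np.sin(YAW),0]);EY=np.array([-np.sin(YAW),np.cos(YAW),0])
H=np.array([.740,-.008,.115])
TIN=np.array([.478,-.256,.041])
def B(dx,dy,z): return np.append((H+EX*dx+EY*dy)[:2],z)
E
python3 - <<'E'
from h import *
s=cv2.imread("pics/scene0.png")
hsv=cv2.cvtColor(s,cv2.COLOR_BGR2HSV)
b=cv2.inRange(hsv,(112,150,60),(130,255,255)); b[:290]=0;b[330:]=0
m=cv2.moments(b[:,310:360],True);print("cap",m['m10']/m['m00']+310,m['m01']/m['m00'],proj("scene",TIN+[0,0,.035]))
for p in [B(-.154,.086,.126),B(-.154,-.086,.126),B(0,-.086,.126),B(0,.086,.126),B(-.11,0,.157),B(-.150-.118,.084,.11),B(-.150-.118,-.084,.11),TIN-[0,0,.041]]:
    q=proj("scene",p);cv2.circle(s,tuple(np.int32(np.round(q))),1,(0,0,255),-1)
cv2.imwrite("pics/ov1.png",cv2.resize(s[210:350,230:390],None,fx=5,fy=4.2,interpolation=cv2.INTER_CUBIC)[:600,:800])
for p,o in [([.13,.46,.32],sense()["eef_rot"]),([.46,0,.32],ori()),([.478,-.256,.2],ori(YAW)),(B(-.285,0,.06),ori(YAW)),(B(-.17,0,.09),ori(YAW)),(B(-.11,0,.138),ori(YAW)),(B(-.048,0,.2035),ori(YAW))]:
    print(np.round(p,3),solve_ik(p,o))
E
```

```text
cap 334.488986784141 305.93392070484583 [334.56794813 304.10728408]
[0.13 0.46 0.32] [-1.32851361  0.25271972 -0.01637427  1.73200447  0.00445299  1.15918448
 -0.01701604]
[0.46 0.   0.32] [-0.37116097  0.23149045  0.41242145  1.78478841 -0.10110229  1.14604388
  1.64400153]
[ 0.478 -0.256  0.2  ] [ 0.02905674  0.53599971  0.65580235  1.77683964 -0.38946938  0.96173757
  2.47689934]
[ 0.456 -0.026  0.06 ] [ 0.02450147  0.57699773 -0.02335702  2.13278984  0.03042691  0.43210584
  1.61008938]
[ 0.57  -0.019  0.09 ] [-0.00299564  0.64740082 -0.0044357   1.79905794  0.00417683  0.69514292
  1.62305488]
[ 0.63  -0.015  0.138] [-0.03929617  0.6645268   0.04763363  1.5815009  -0.03760084  0.89646072
  1.65449245]
[ 0.692 -0.011  0.204] [-0.07292751  0.69953973  0.11041384  1.30538989 -0.07813107  1.14082937
  1.67711619]
```

View pics/ov1.png

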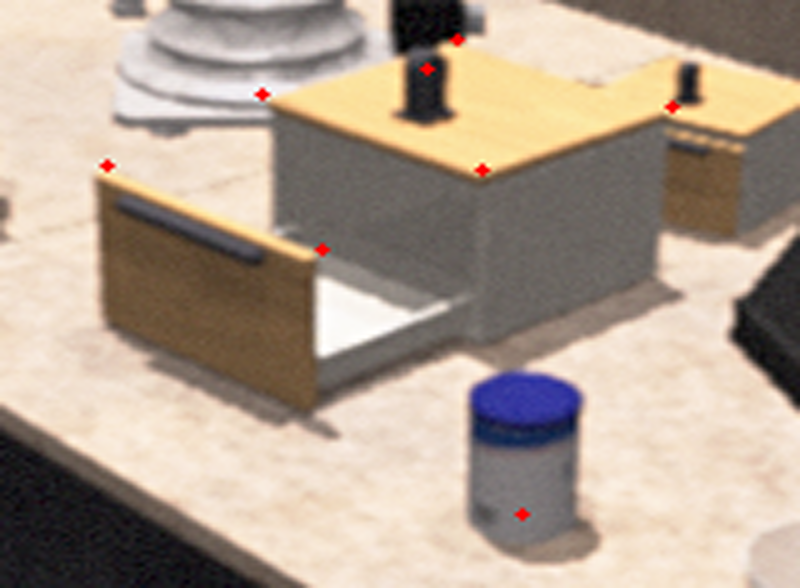

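The overlay points sit about 2 px (4 mm) off in the scene view. That's close to the calibration limit, so I'll refine with the wrist camera. Moving to a viewpoint over the tin.

```bash
cat >> h.py <<'E'
def wpose():
    s=sense();T=np.eye(4);T[:3,:3]=Ro.from_rotvec(s["eef_rot"]).as_matrix();T[:3,3]=s["tool_pos"]
    return T@camera_params("wrist")["mount"]
def snap(name):
    P=wpose();im=grab_frame("wrist");cv2.imwrite(f"pics/{name}.png",im);np.save(f"pics/{name}.npy",P);return im,P
E
python3 - <<'E'
from h import *
move_pose([.13,.46,.32],sense()["eef_rot"])
goto_joints([0.02,.25,0,1.78,0,1.15,1.6]); print(sense()["tool_pos"])
snap("w1")
move_pose([.478,-.256,.25],ori(0)); s=sense();print(s["tool_pos"],s["qpos"],s["time_s"])
im,P=snap("w2")
print(proj("wrist",TIN+[0,0,.041],P))
E
```

```text
[ 0.45722128 -0.0297545   0.3052702 ]
[ 0.47896718 -0.25378773  0.25022738] [ 0.37362104  0.41578477  0.10923112  1.69511269 -0.05346991  1.03352629
  2.07471529] 4.0083
[316.39364883 227.37553941]
```

View pics/w1.png

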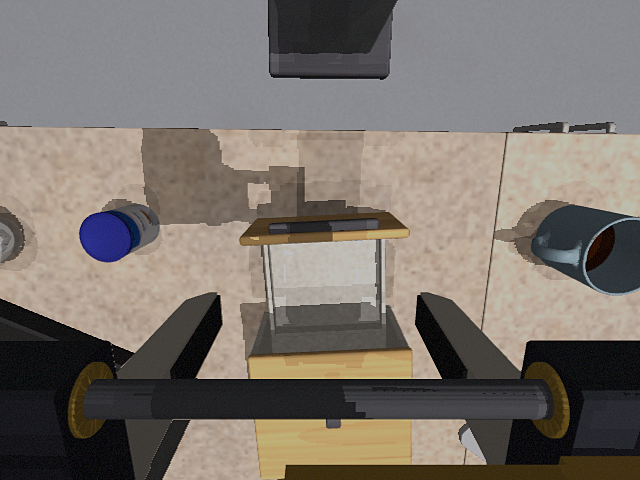

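View pics/w2.png

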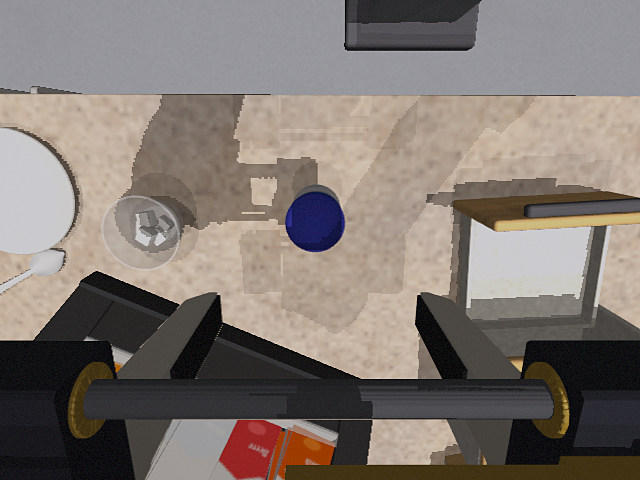

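In w1 the cap is at (108,237), the panel spans (240–408, 215–243) and the lid front edge is at row ~353. In w2 the cap is at (315,221).

```bash
python3 - <<'E'
from h import *
for n in("w1","w2"):
    im=cv2.imread(f"pics/{n}.png");P=np.load(f"pics/{n}.npy");hsv=cv2.cvtColor(im,cv2.COLOR_BGR2HSV)
    b=cv2.inRange(hsv,(112,150,60),(130,255,255));b[300:]=0
    c=max(cv2.findContours(b,0,1)[0],key=cv2.contourArea);(u,v),r=cv2.minEnclosingCircle(c)
    print(n,(u,v),r,ray("wrist",(u,v),.082,P), "diam",np.linalg.norm(ray("wrist",(u+r,v),.082,P)-ray("wrist",(u-r,v),.082,P)))
im=cv2.imread("pics/w1.png");P=np.load("pics/w1.npy")
cv2.imwrite("pics/w1c.png",cv2.resize(im[200:360,230:430],None,fx=4,fy=3.75,interpolation=cv2.INTER_CUBIC))
for p in [B(-.154,.086,.126),B(-.154,-.086,.126),B(-.150-.118,.084,.11),B(-.150-.118,-.084,.11)]:print(proj("wrist",p,P))
E
```

```text
w1 (105.25129699707031, 236.33419799804688) 26.80352210998535 [ 0.47281181 -0.25426852  0.082     ] diam 0.05637547162810362
w2 (314.60693359375, 221.67092895507812) 29.608875274658203 [ 0.47274851 -0.25760783  0.082     ] diam 0.053079866107908824
[413.79385614 352.96283168]
[245.2172419 360.8493501]
[409.19088001 240.4804663 ]
[238.75367385 248.99364303]
```

View pics/w1c.png

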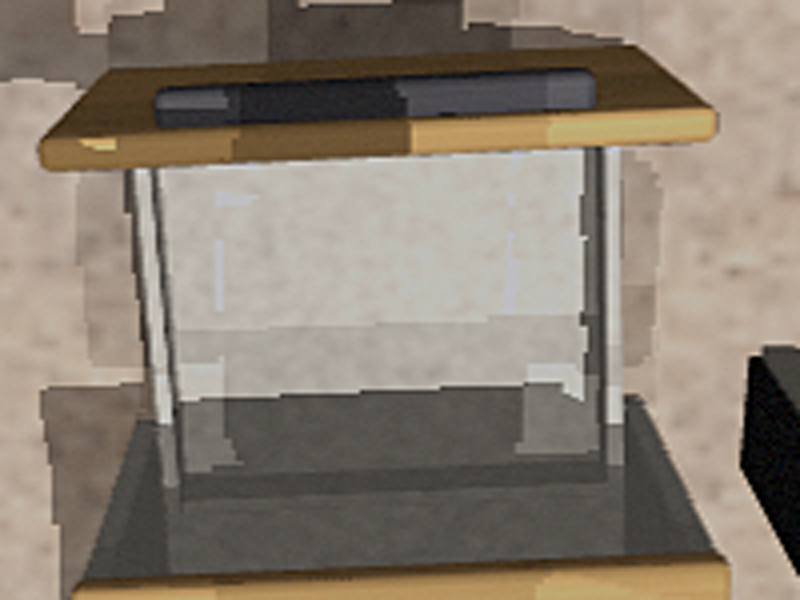

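The wrist views put everything consistently 4–5 mm nearer the robot than the top camera did. The scene view agrees in direction, so I'll use the wrist values and grasp the tin.

```bash
cat >> h.py <<'E'
H=np.array([.736,-.008,.115])
TIN=np.array([.473,-.2568,.041])
E
python3 - <<'E'
from h import *
P=np.load("pics/w1.npy")
a,b=ray("wrist",(240,244.8),.11,P),ray("wrist",(409.2,236),.11,P);print(a,b,np.linalg.norm(a-b),(a+b)/2, ((a+b)/2-H)@EX, ((a+b)/2-H)@EY)
a,b=ray("wrist",(248.7,356.8),.126,P),ray("wrist",(412,350.7),.126,P);print(a,b,np.linalg.norm(a-b),((a+b)/2-H)@EX,((a+b)/2-H)@EY, np.arctan2(b[0]-a[0],-(b[1]-a[1])))
p=TIN.copy();p[2]=.10;move_linear(p,ori(0))
p[2]=.036; print(move_linear(p,velocity=.08,contact_N=8)); print(sense()["tool_pos"],sense()["contact_force"])
clamp(15); s=sense();print(s["opening"],s["contact_force"])
p[2]=.19;move_linear(p); s=sense();print(s["opening"],s["contact_force"],s["time_s"])
snap("w3")
E
```

```text
[ 0.47343815 -0.10704099  0.11      ] [0.46280402 0.05892069 0.11      ] 0.16630202953276182 [ 0.46812109 -0.02406015  0.11      ] -0.26835930545192355 0.0005685641685589077
[ 0.58697018 -0.0996587   0.126     ] [0.57843037 0.06628068 0.126     ] 0.16615897337251484 -0.15354355192003277 0.0008261821063428634 -3.090174613961138
False
[ 0.4733481  -0.25701679  0.03635008] [ 0.46914988  0.60966821 -0.07272275]
0.5801789605774648 [-0.12610307  0.59731286  0.65202977]
0.5820822046091366 [-0.53890836  1.073305   -2.95530341] 8.0333
```

View pics/w3.png

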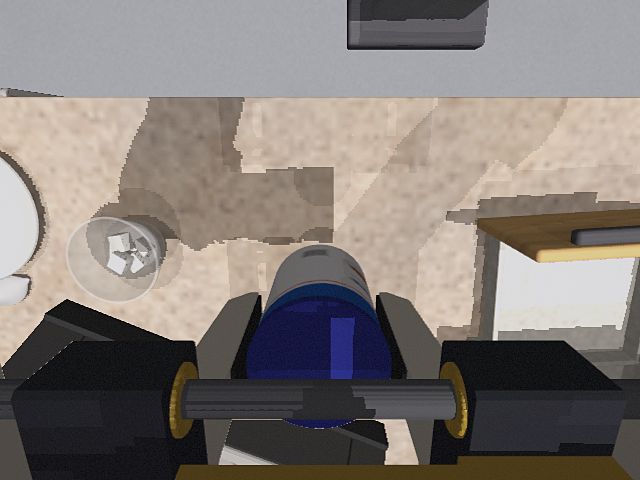

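The tin is held upright (opening 54 mm, 2 N load). Carrying it over the tray and lowering it in.

```bash
python3 - <<'E'
from h import *
p=B(-.210,0,.19);move_linear(p,ori(YAW),velocity=.12)
im,P=snap("w4")
p[2]=.07;move_linear(p,velocity=.1)
p[2]=.049;r=move_linear(p,velocity=.03,contact_N=4);s=sense();print(r,s["tool_pos"],s["contact_force"],s["time_s"])
cv2.imwrite("pics/s4.png",grab_frame("scene")[180:380,180:440].repeat(3,0).repeat(3,1))
E
```

```text
True [ 0.52615285 -0.02110778  0.04992938] [ 0.08142412 -0.00549126  4.64924593] 12.2917
```

View pics/s4.png

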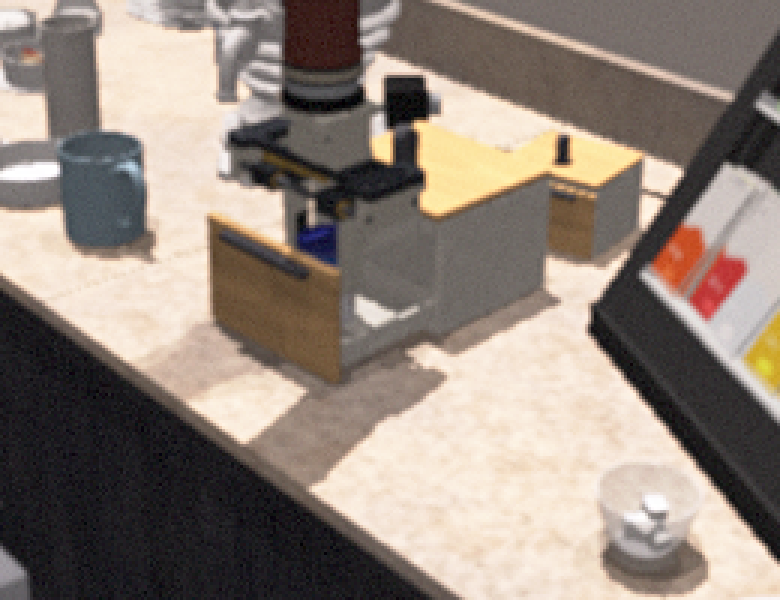

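View pics/w4.png

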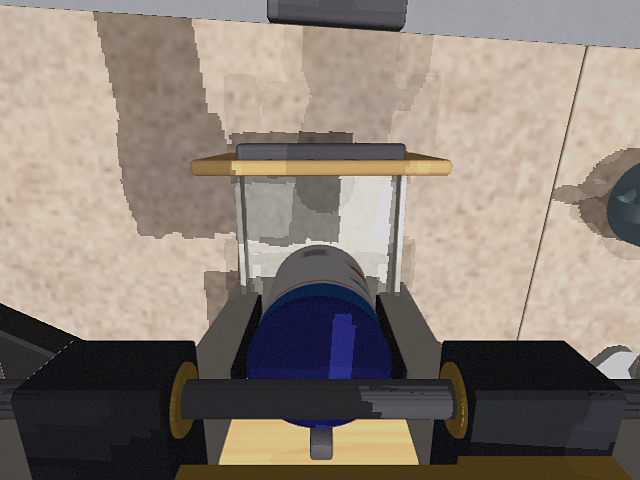

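The tin is centred in the tray (columns 237–405 against tin centre 320) and touched down at the expected height. I'll release it, retreat straight up and look.

```bash
python3 - <<'E'
from h import *
open_jaws();sleep(.3)
p=B(-.210,0,.22);move_linear(p,ori(YAW),velocity=.12)
im,P=snap("w5")
hsv=cv2.cvtColor(im,cv2.COLOR_BGR2HSV);b=cv2.inRange(hsv,(112,150,60),(130,255,255))
c=max(cv2.findContours(b,0,1)[0],key=cv2.contourArea);(u,v),r=cv2.minEnclosingCircle(c)
q=ray("wrist",(u,v),.096,P);print(u,v,r,q,(q-H)@EX+.2005,(q-H)@EY)
clamp(10)
p=B(-.345,0,.22);move_linear(p,velocity=.15); im,P=snap("w6");print(sense()["time_s"])
E
```

```text
317.5 243.1226348876953 33.206153869628906 [ 0.52648917 -0.02226502  0.096     ] -0.009492139599600352 -0.0012562613973743655
17.625
```

View pics/w5.png

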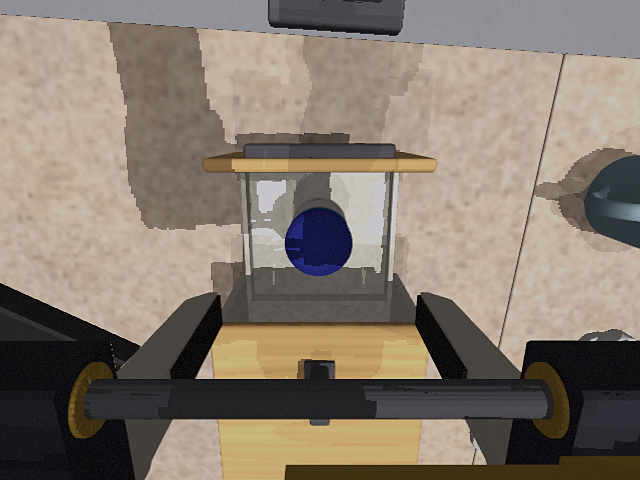

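View pics/w6.png

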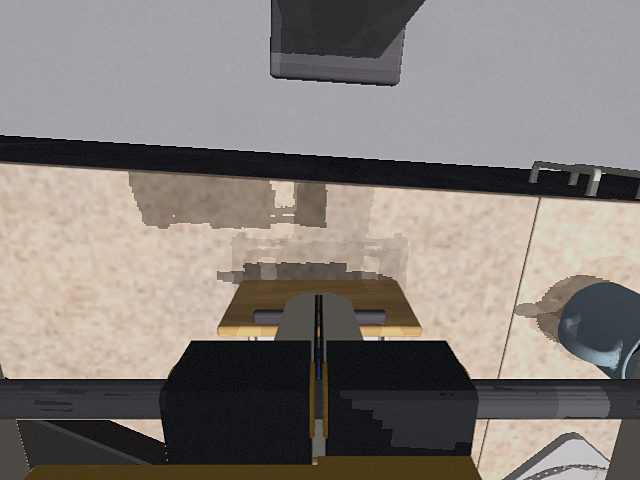

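The tin is let go and upright at (-0.0095, -0.001) in the tray frame. Now the push.

```bash
python3 - <<'E'
from h import *
for d in(-.345,-.325,-.315):
  for pt in(0,.2,.4,.6):
    print(d,pt,solve_ik(B(d,0,.092),ori(YAW,pt)) is not None, solve_ik(B(-.185,0,.092),ori(YAW,pt)) is not None)
E
```

```text
-0.345 0 True True
-0.345 0.2 False True
-0.345 0.4 False True
-0.345 0.6 False True
-0.325 0 True True
-0.325 0.2 True True
-0.325 0.4 False True
-0.325 0.6 False True
-0.315 0 True True
-0.315 0.2 True True
-0.315 0.4 False True
-0.315 0.6 False True
```

```bash
python3 - <<'E'
from h import *
move_linear(B(-.340,0,.092),ori(YAW),velocity=.12)
def pr(t,r=None):
    s=sense();print(t,r,round((s["tool_pos"]-H)@EX,4),s["tool_pos"].round(4),s["contact_force"].round(2),round(s["time_s"],2))
pr("start")
r=move_linear(B(-.240,0,.092),velocity=.06,contact_N=10);pr("a",r)
r=move_linear(B(-.130,0,.092),velocity=.05,contact_N=10);pr("b",r)
sleep(.4);pr("c")
cv2.imwrite("pics/s7.png",grab_frame("scene")[180:380,180:440].repeat(3,0).repeat(3,1))
E
```

```text
start None -0.3396 [ 0.3971 -0.0291  0.0924] [-0.54  0.95  0.24] 18.84
a False -0.24 [ 0.4964 -0.0228  0.0921] [-0.43 -0.93 -1.31] 20.66
b True -0.1772 [ 0.5591 -0.0189  0.0912] [-0.13 -0.29 -0.19] 21.96
c None -0.1792 [ 0.5571 -0.0189  0.0909] [ 0.31  0.24 -0.04] 22.36
```

View pics/s7.png

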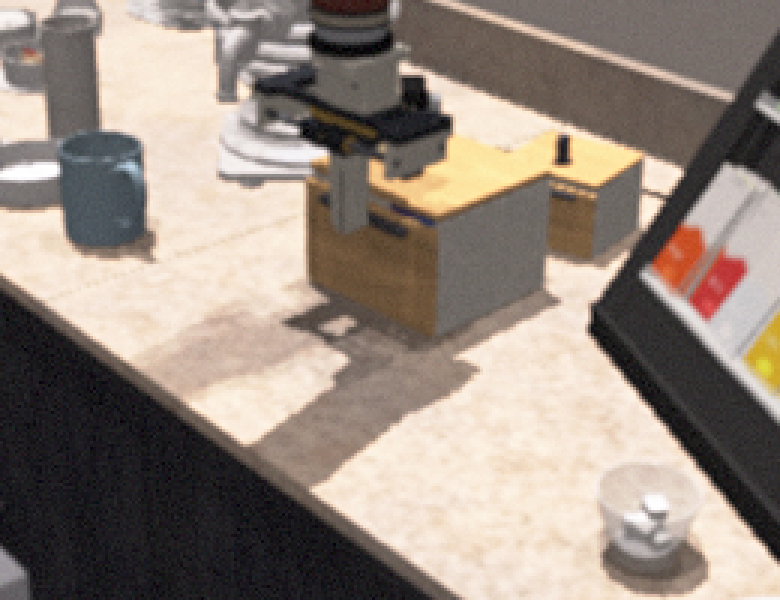

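The tray looks shut: the fingertip stopped at -0.177, and pad half-width puts the lip at -0.170, as expected. The arm then relaxed 2 mm, so I'll press once more to be sure.

```bash
python3 - <<'E'
from h import *
def pr(t,r=None):
    s=sense();print(t,r,round((s["tool_pos"]-H)@EX,4),s["contact_force"].round(2),round(s["time_s"],2))
r=move_linear(B(-.160,0,.092),velocity=.03,contact_N=12);pr("b",r); sleep(.3);pr("c")
move_linear(B(-.20,0,.092),velocity=.08);move_linear(B(-.24,0,.26),velocity=.2)
open_jaws(); snap("w8"); pr("d")
cv2.imwrite("pics/s8.png",grab_frame("scene")[180:380,180:440].repeat(3,0).repeat(3,1))
im,P=cv2.imread("pics/w8.png"),np.load("pics/w8.npy")
print(proj("wrist",B(-.11,0,.173),P),proj("wrist",B(-.154,0,.126),P))
E
```

```text
b True -0.1773 [ 0.07 -0.    0.19] 22.78
c None -0.1781 [-0.76  0.39 -0.07] 23.08
d None -0.24 [ 0.45 -0.2  -0.1 ] 26.05
[319.13540875 416.7332594 ] [318.92949907 337.23232654]
```

View pics/s8.png

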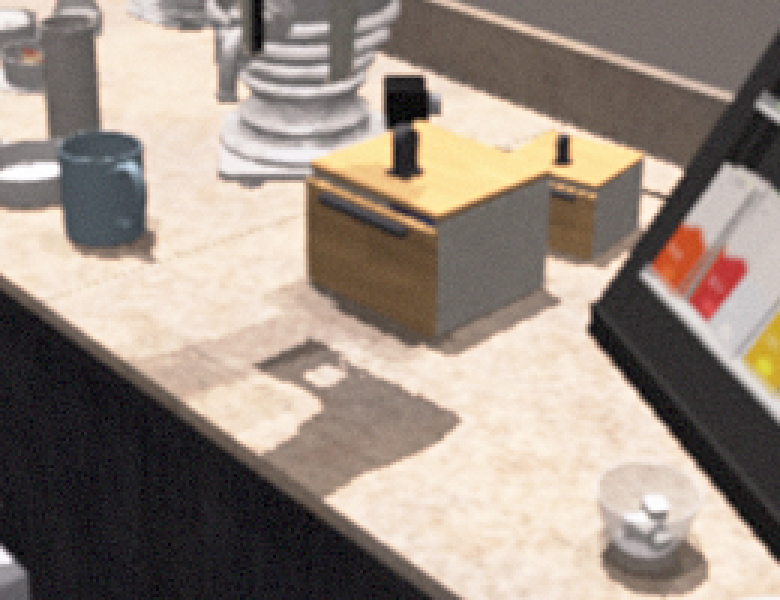

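View pics/w8.png

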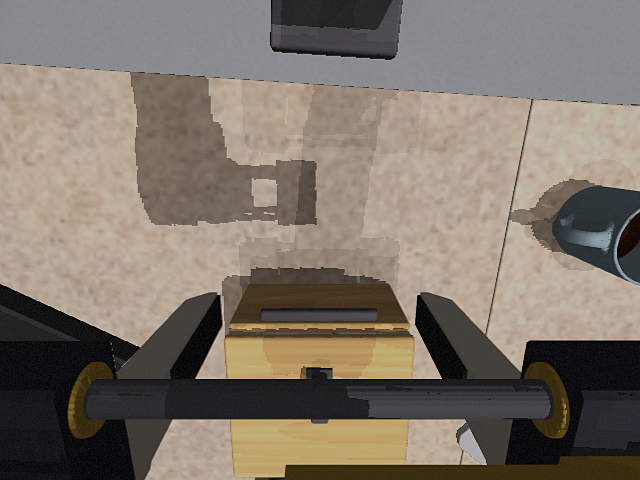

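The tray is shut: the stop repeated at -0.177, and the lid and panel edges meet in the pictures. The grip is at column 319, centred between the jaws. Pinching it and lifting along the hinge arc.

```bash
cat >>h.py <<'E'
def arc(th): 
    c,s=np.cos(th),np.sin(th); return B(-.110*c+.042*s,0,.115+.110*s+.042*c-.019)
def pr(t,r=None):
    s=sense();print(t,r,round((s["tool_pos"]-H)@EX,4),s["tool_pos"].round(4),s["contact_force"].round(2),round(s["opening"]*93,1),round(s["time_s"],2))
E
python3 - <<'E'
from h import *
p=B(-.110,0,.26);move_linear(p,ori(YAW),velocity=.15)
p[2]=.138;r=move_linear(p,velocity=.08,contact_N=6);pr("down",r)
if not r:
    clamp(25);pr("clamp")
    for d in(8,16):
        move_linear(arc(np.radians(d)),velocity=.06);pr(d)
    snap("w9");cv2.imwrite("pics/s9.png",grab_frame("scene")[150:350,180:440].repeat(3,0).repeat(3,1))
E
```

```text
down False -0.1096 [ 0.6266 -0.0148  0.1386] [-0.03 -0.36  0.04] 92.8 28.79
clamp None -0.11 [ 0.6262 -0.0141  0.138 ] [0.64 0.3  0.53] 13.7 29.99
8 None -0.103 [ 0.6331 -0.0137  0.1532] [-0.64  3.19 -2.78] 13.9 30.42
16 None -0.0936 [ 0.6425 -0.0131  0.1675] [-2.25  3.25 -0.78] 14.1 30.84
```

View pics/s9.png

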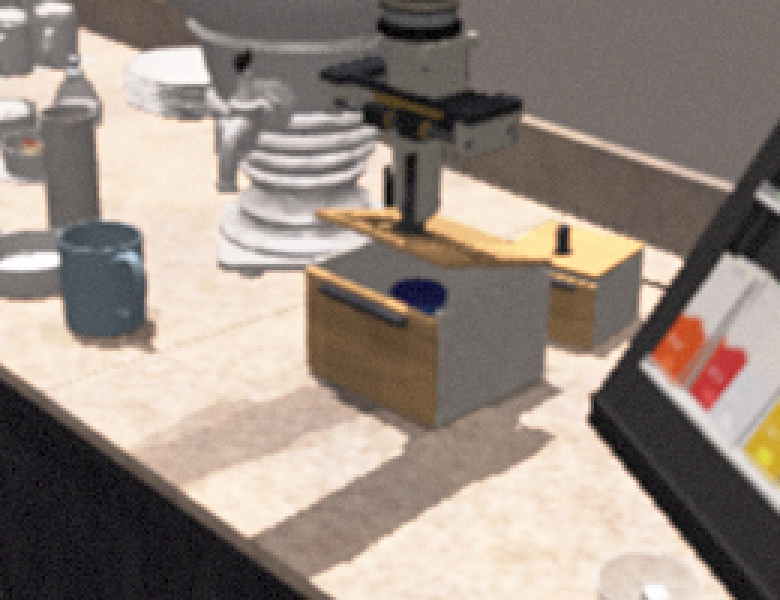

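The lid is rising with the grip and the tin stands upright inside, so I'll continue to 45°.

```bash
python3 - <<'E'
from h import *
for d in(24,31,38,45):
    move_linear(arc(np.radians(d)),velocity=.06);pr(d)
sleep(.5);pr("end")
snap("w10");g=grab_frame("scene");cv2.imwrite("pics/s10full.png",g);cv2.imwrite("pics/s10.png",g[150:350,180:440].repeat(3,0).repeat(3,1))
t=grab_frame("top");cv2.imwrite("pics/t10.png",t)
for a in(37,45,53):
    for y in(.086,-.086):
        c,s=np.cos(np.radians(a)),np.sin(np.radians(a));p=B(-.154*c+.011*s,y,.115+.154*s+.011*c)
        q=proj("scene",p);print(a,y,q,(q-[180,150])*3)
E
```

```text
24 None -0.0833 [ 0.6528 -0.0125  0.1793] [-1.45  5.73 -2.88] 13.9 31.37
31 None -0.0725 [ 0.6636 -0.0118  0.1887] [-0.73  5.14 -3.72] 13.9 31.76
38 None -0.0608 [ 0.6753 -0.0111  0.1967] [-0.81  4.81 -3.13] 13.8 32.15
45 None -0.0482 [ 0.6879 -0.0103  0.2033] [-2.31  4.68 -3.72] 13.6 32.54
end None -0.0482 [ 0.6878 -0.0103  0.2033] [-2.12  4.79 -2.31] 13.7 33.04
37 0.086 [291.01147344 198.82661181] [333.03442033 146.47983542]
37 -0.086 [336.22331928 214.81209297] [468.66995785 194.43627891]
45 0.086 [295.00844013 192.48894402] [345.02532039 127.46683207]
45 -0.086 [340.40430908 207.91437475] [481.21292723 173.74312426]
53 0.086 [299.48713606 186.81949727] [358.46140818 110.4584918 ]
53 -0.086 [345.03061743 201.71780851] [495.09185228 155.15342552]
```

View pics/s10.png

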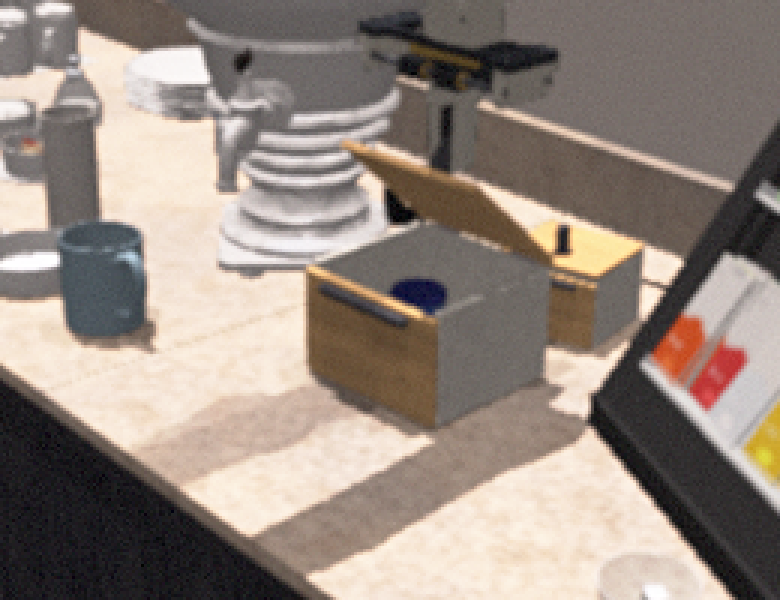

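View pics/t10.png

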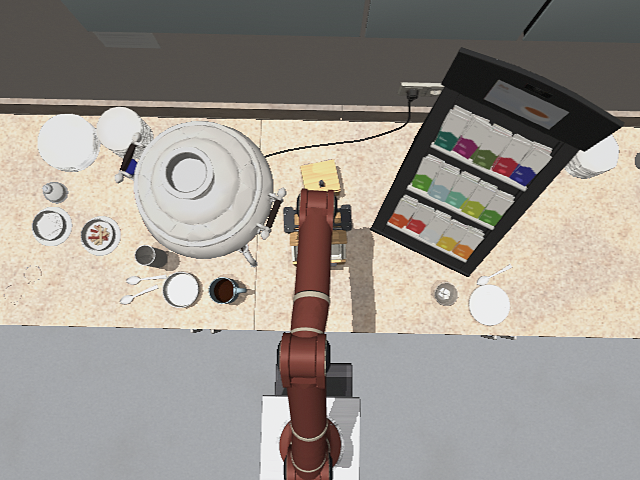

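View pics/w10.png

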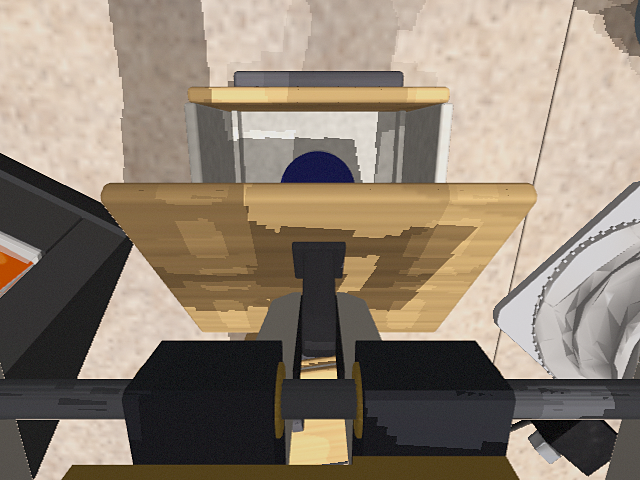

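The lid looks near 45°. In the scene crop its front-left corner is at (343,142), between the 37° and 45° predictions. In the wrist view the front edge runs from (103,187) to (535,187). I'll quantify it.

```bash
python3 - <<'E'
from h import *
P=np.load("pics/w10.npy")
for a in range(33,58,4):
    c,s=np.cos(np.radians(a)),np.sin(np.radians(a))
    f=lambda y,h=.011:B(-.154*c+h*s,y,.115+.154*s+h*c)
    b=lambda x,y:B(-x*c+.011*s,y,.115+x*s+.011*c)
    print(a,[proj("wrist",x,P).round(0) for x in(f(.085),f(-.085),f(0,.001),b(.123,0))],[proj("scene",f(y)).round(1) for y in (.085,)])
# static reference bias in the scene view
print([proj("scene",p).round(1) for p in (B(-.15,-.084,.11)-EX*.0,B(-.16,.084,.11))])
g=cv2.imread("pics/s10full.png");cv2.imwrite("pics/z.png",cv2.resize(g[180:300,270:380],None,fx=7,fy=5,interpolation=cv2.INTER_CUBIC)[:600])
E
```

```text
33 [array([526., 152.]), array([111., 152.]), array([319., 138.]), array([319., 207.])] [array([289.5, 202.3])]
37 [array([534., 171.]), array([103., 171.]), array([319., 154.]), array([319., 222.])] [array([291.3, 198.9])]
41 [array([543., 192.]), array([ 95., 192.]), array([319., 173.]), array([319., 238.])] [array([293.2, 195.7])]
45 [array([550., 217.]), array([ 87., 217.]), array([319., 194.]), array([319., 255.])] [array([295.3, 192.6])]
49 [array([557., 244.]), array([ 80., 244.]), array([319., 219.]), array([319., 274.])] [array([297.4, 189.6])]
53 [array([563., 273.]), array([ 74., 273.]), array([319., 246.]), array([319., 294.])] [array([299.7, 186.9])]
57 [array([568., 304.]), array([ 69., 304.]), array([319., 275.]), array([319., 314.])] [array([302.1, 184.4])]
[array([325.7, 255.7]), array([280.2, 238.2])]
```

View pics/z.png

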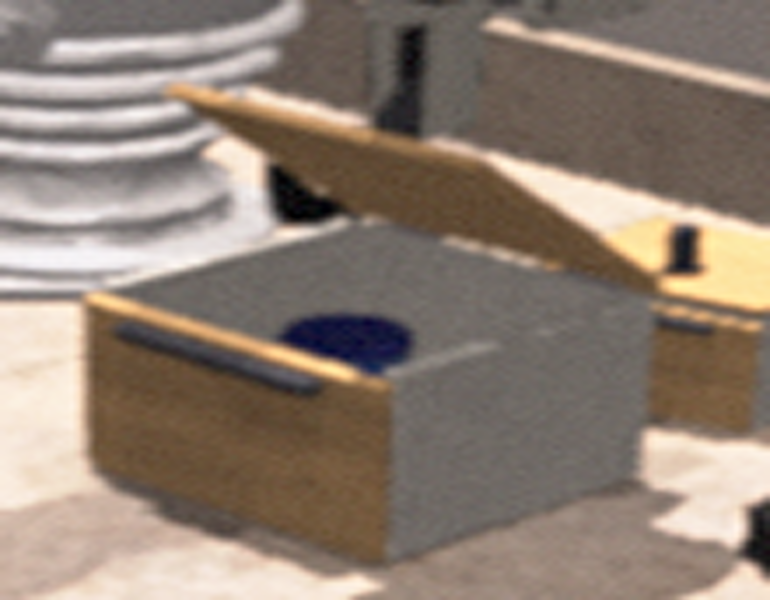

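The estimates are about 42° (wrist) and about 40° (scene, with bias corrected). That's inside the band but a little low, so I'll add 4°.

```bash
python3 - <<'E'
from h import *
move_linear(arc(np.radians(49)),velocity=.03);sleep(.5);pr("49")
snap("w11");g=grab_frame("scene");cv2.imwrite("pics/z2.png",cv2.resize(g[180:300,270:380],None,fx=7,fy=5,interpolation=cv2.INTER_CUBIC)[:600])
P=np.load("pics/w11.npy")
for a in range(37,54,4):
    c,s=np.cos(np.radians(a)),np.sin(np.radians(a))
    print(a,proj("wrist",B(-.154*c+.001*s,0,.115+.154*s+.001*c),P).round(),proj("wrist",B(-.123*c+.011*s,0,.115+.123*s+.011*c),P).round())
E
```

```text
49 None -0.0413 [ 0.6948 -0.0099  0.2062] [-2.8   4.34 -3.74] 13.9 34.12
37 [319. 136.] [318. 205.]
41 [319. 154.] [319. 221.]
45 [319. 175.] [319. 238.]
49 [319. 199.] [319. 257.]
53 [319. 225.] [319. 276.]
```

View pics/w11.png

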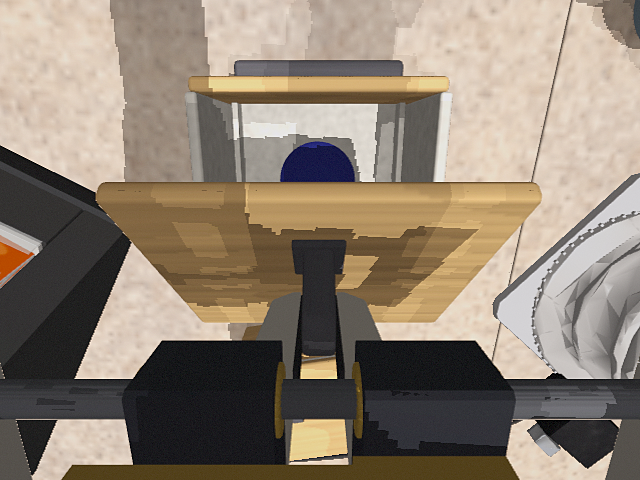

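View pics/z2.png

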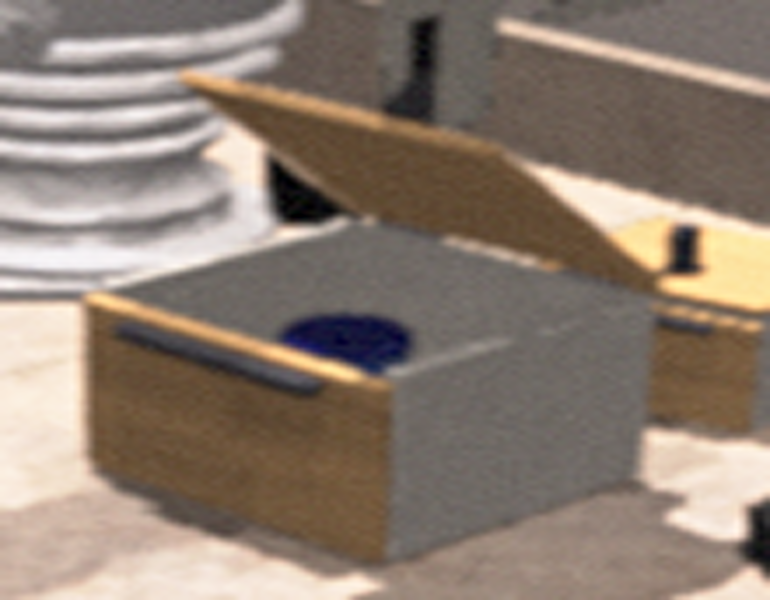

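The wrist view now gives about 46° and the scene about 43°. The tray is shut and the tin stands upright, clear of the lid. Handing in while holding.

```bash
python3 - <<'E'
from h import *
sleep(.3);pr("pre");job_done()
E
```

```text
pre None -0.0413 [ 0.6948 -0.0099  0.2063] [-3.2   5.94 -2.46] 13.7 34.52
the job is handed in; nothing more can be done
```

The tin is standing upright in the tray and let go, the tray is pushed shut, and the gripper is holding the lid at about 45°. I handed the job in at about 34.5 s of the 70 s; no verdict was reported.

- **Tin:** after I let go, the wrist camera put it about 10 mm towards the front of the tray centre and 1 mm off sideways. In the last pictures it stands upright and clear of the lid.
- **Tray:** pushing stopped at the same place twice, within 1 mm of the stop I expected. The pictures show the tray closed.
- **Lid:** gripped on its two flat faces at 25 N. The first lift came out slightly low, at 40–42°, so I raised it by 4°. The last views gave about 46° (wrist) and 43° (scene), and the arm was still.
- **Bystanders:** I kept away from the mug, sugar bowl and dish. They looked unmoved in the pictures, but I did not measure their positions at the end.
- **Disagreement:** the top camera put things 4–5 mm further from the robot than the wrist camera. I used the wrist values, and the later contacts agreed with them.
- **Side force:** a steady sideways force of about 5 N remained on the gripped lid. It is small and I did not correct it.

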